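Put the red hook tin away in the child-locked drawer

TASK

Put the red tin of hooks away: the drawer is child-locked, so press its sprung hook down through the gap behind the drawer front and pull the drawer out, stack the red tin squarely on the black tin lying in it, then push the drawer fully shut so that the hook is behind its catch again. Leave the other tins and the rest of the bench as they are.

Things in the scene. Friction and masses are not known exactly. Their poses are not given: they have to be found in the camera images.
- drawer_unit: beige bench-top drawer unit, fixed, 320 mm wide (y), 230 mm deep (x), 165 mm tall, two drawers one over the other; only the upper one opens. Origin: centre of its underside; +x points to its back, the drawer slides out along its -x; its front plane, on which the drawer fronts close, is at x = -115 mm. Flies lie on a mat on the back half of its top, up to 20 mm high
- hook_drawer (a joint): how far the upper drawer is out, m: 0 fully shut, 0.16 at its stop; about 3 N of friction, it stays where it is left. It starts 33 to 37 mm out, just short of where its hook catches (40 mm). The gap, open from above, between the back of the drawer front and the unit's front plane is as wide as this value
- drawer_lip (a point): on the drawer: middle of the top edge of the inner (back) face of the drawer front, 2 mm below the unit's top; axes as the drawer unit's; moves with the drawer. The front is 320 mm wide, 72 mm tall, 16 mm thick. The drawer's floor is 68 mm below this point, its side walls are 50 mm tall
- drawer_face (a point): centre of the outer face of the drawer front, 16 mm in front (-x) of drawer_lip and 36 mm below it; axes as the drawer unit's; push here, along +x, to shut the drawer
- tin_bay (a point): centre of the floor of the tins' bay, the right front part of the drawer, 69 mm behind the front's inner face and 69 mm right (-y) of the drawer's middle; axes as the drawer unit's. The bay is 138 mm (x) by 144 mm (y), with 28 mm tall dividers behind and at its left; thread bobbins lie beyond them
- safety_hook (a joint): angle of the sprung hook, rad: 0 at rest (up), 0.32 fully down. Above 0.22 its tooth passes below the strike and the drawer can be pulled; hold it down until the drawer is out more than 50 mm, then it springs up. On shutting, the slope behind its tooth rides under the strike by itself (about 7 N push in all) and the hook springs up again behind it
- hook_pad (a point): top of the orange thumb pad, a bar 28 mm long (y) and 12 mm across, on the hook's arm, 18 mm behind the front's inner face, 90 mm left (+y) of the drawer's middle, 20.5 mm below the unit's top; axes as the unit's at rest. 4 to 5 mm down, about 8 N, frees the hook; it stops at about 6 mm. Fingers in the gap, pressing the pad, can draw the drawer out by the back of its front
- strike (a point): middle of the lower edge of the white strike under the unit's top, just behind its front plane. The hook is a white plastic arm, 20 mm wide, pivoted at the back of the drawer front; its upturned tooth, 48 mm behind the front, catches behind this strike and stops the drawer at 40 mm out
- red_tin: flat round tin, 66 mm across and 22 mm tall, 60 to 130 g, lid red; loose on the bench to the right; origin: centre of its underside, z up
- drawer_tin: flat round tin, 66 mm across and 22 mm tall, 60 to 130 g, lid black; loose in the tins' bay of the drawer, mostly hidden under the unit's top until the drawer is out about 100 mm; its centre is about 62 mm behind the inner face of the drawer front and 69 mm right (-y) of its middle, its underside on the drawer's floor; origin: centre of its underside
- green_tin: flat round tin, 66 mm across and 22 mm tall, 60 to 130 g, lid green; a bystander on the bench; origin: centre of its underside
- yellow_tin: flat round tin, 66 mm across and 22 mm tall, 60 to 130 g, lid yellow; a bystander on the bench; origin: centre of its underside
- orange_box: orange plastic fly box, 110 x 180 x 32 mm, with a fly on it; a bystander; origin: centre of its underside, long side along y
- blue_box: blue plastic fly box, 110 x 180 x 32 mm, with two flies on it; a bystander; origin: centre of its underside, long side along y
- reel: black fly reel lying flat, 96 mm across, 45 mm tall with its knob; a bystander; origin: centre of its underside
- cement_bottle: small amber jar with black cap, 40 mm across, 75 mm tall; a bystander; origin: centre of its underside
Not all that is in view belongs to the job. Of the things that look like the red_tin, the middle-sized one is meant.

How it is judged:
By the outcome, as a careful person would: the job done as asked, in the order asked, and still so for the second after the job is handed in, with the robot touching nothing.
It also fails if it takes over 67 s, if anything falls off the work surface, if the arm or the gripper's body presses on something with over 40 N, if the wrist force passes 120 N, or if a joint passes its speed limit or range.

ROBOT

A 7-joint arm with a two-finger parallel gripper is mounted at the origin on the work surface. World frame = base frame: x ahead of the robot, y to its left, z up, the work surface at z = 0. Lengths are in m, angles in rad, forces in N, time in s.
With the tool pointing down it reaches from about 0.35 to 0.9 m from the base axis. Payload 8.1 kg.
Tool frame: the origin (TCP) lies at the very end of the fingers, on their centre line; the grasp point (between the pads) lies 19 mm behind it; z points along the fingers, y is the line along which they close (so a half turn about z gives the same grasp; the last joint's range is limited). The gripper opens to 92 mm and grips with 3 to 60 N. Pads are 19 mm wide; open, the fingers measure 130 mm over their backs; the gripper's body (75 mm by 190 mm) begins 47 mm behind the grasp point.
Start: joints at [1.166, 0.434, 0.025, 1.573, -0.012, 1.134, -0.075], TCP at [0.186, -0.597, 0.227] pointing down, gripper open.
Joint ranges: [-2.62, 2.62], [-0.44, 2.09], [-1.27, 1.32], [0.08, 2.57], [-1.32, 4.46], [0.12, 2], [-2.74, 2.74]. Speed limits (rad/s): [2.22, 2.22, 3.01, 3.01, 3.14, 3.14, 3.14].

INTERFACE

Orientations are given as a rotation vector (axis times angle).
In Python, from cell import arm gives the robot as it stands.
- The arm moves only by the shell command python3 -m pendant 'ROWS' [FORCE]. ROWS is a JSON object of lists of equal length, an entry for each row: "slide": the shift along the tool's x, y, z in units of 0.3 m (1.0 is 0.3 m), a list of three; "dr": the turn, a rotation vector about the tool's x, y, z in units of 0.12 rad (1.0 is 0.12 rad), a list of three; "claw": the opening, from 0 (shut) to 1 (fully open). In form: {"slide": [[tx, ty, tz], ...], "dr": [[ax, ay, az], ...], "claw": [claw, ...]}. A call has 1 to 10 rows; each row shifts and turns the commanded pose from where the row before left it, along the tool's axes as they then stand; what a row does not reach is not made up. A row lasts 1/10 s, in which the tool goes at most 50 mm and 8.59 degrees, less where a joint would pass 70% of its speed; a pose out of reach is approached as far as the arm can. A call with a number of a shift or a turn outside -1 to 1 is refused whole. A call with a gripper value outside its range is refused whole. The fingers move at their own pace and stop on an object; FORCE is the grip in N (left out, the last holds). Time passes only in rows, so rows that do not move let the fingers close. It gives the time, the measured TCP pose, the force, the opening and the grip force at its end, in the units of the state.
- arm.observe(): the state, without advancing time (a new reading comes with each control period).
- arm.get_image(name): name is "side" or "top"; returns the picture (480x640x3 uint8, red, green, blue); there is no depth.
- arm.calibration(name): a dict with "K" (3x3 intrinsics, pixels), "dist" ([k1, k2, p1, p2, k3] as OpenCV has them; the pictures are not rectified), "xyz" and "orientation" of the camera in the world. Camera axes: x right, y up, looking along -z (the intrinsics and any distortion apply to the point x, -y, -z); pixel columns grow to the right and rows downward; lengths in m; the calibration is good to about 2 mm. A picture is of the moment at which its call begins. calibration takes no time and is no camera call.
- arm.sign_off(): hands the job in; it is judged then, once.
The state is a dict: "clock": time; "joints": joint angles; "dq": joint speeds; "joint_efforts": joint torques, N m; "position": TCP position; "ee_rot": TCP orientation; "force": force on the tool from outside, world axes, zero at the start; "ft_torque": the same for the moment, N m; "width": opening from 0.0 (shut) to 1.0 (fully open); "gripper_force": force on a finger pad.
Only numpy, scipy, OpenCV 4.12 (cv2) and the standard library are available. Lean on these libraries where they do the work, as an engineer would, in place of code of your own. Each camera call takes 0.05 s, during which the arm holds its last target. There are 200 camera calls.

## Working session

There is one attempt and no reset: what is moved stays moved. The work goes in short steps, Python scripts to look and compute and a shell command to move; the robot and the scene stay as the last step left them, time stands still between calls to the robot, and variables do not carry over. Pictures are saved under pics/ and viewed, at most 10 in all, crops included, and the job is handed in when it is done.

```bash
ls; mkdir -p pics
python3 - <<'E'
from cell import arm
import cv2
for n in("side","top"):
    cv2.imwrite(f"pics/{n}0.png",arm.get_image(n)[:,:,::-1]); print(n,arm.calibration(n))
print(arm.observe())
E
```

```text
pics
side {'K': array([[451.96863231,   0.        , 315.58444502],
       [  0.        , 451.96863231, 241.71177648],
       [  0.        ,   0.        ,   1.        ]]), 'dist': array([-0.01054389,  0.        ,  0.        ,  0.        ,  0.        ]), 'xyz': array([-0.08052216,  0.70760101,  0.63947119]), 'orientation': array([ 0.48975647, -1.23335187, -2.10357682])}
top {'K': array([[517.01006607,   0.        , 322.75959309],
       [  0.        , 517.01006607, 238.82656447],
       [  0.        ,   0.        ,   1.        ]]), 'dist': array([-0.15222378,  0.        ,  0.        ,  0.        ,  0.        ]), 'xyz': array([0.37567873, 0.07830734, 1.43699054]), 'orientation': array([ 0.09127014, -0.12655731, -1.55150774])}
{'clock': 0.1, 'joints': array([ 1.16639346,  0.43510628,  0.02501772,  1.573987  , -0.01162364,
        1.13401629, -0.07506615]), 'dq': array([-7.68933507e-05, -1.11598774e-03,  8.61968951e-05, -1.80781858e-03,
       -9.07197399e-04, -2.64138307e-04, -2.36549056e-04]), 'joint_efforts': array([ 3.30166353e-03, -6.69127893e+01,  9.88590494e-01, -3.15143931e+01,
       -6.03026943e-02,  3.73229070e-02,  6.53879169e-05]), 'position': array([ 0.18557458, -0.59633994,  0.22606057]), 'ee_rot': array([-3.10459452e+00, -4.71940827e-01,  5.10808582e-04]), 'force': array([0.14119868, 0.19849428, 0.15335027]), 'ft_torque': array([ 0.0066636 , -0.0579487 , -0.00194524]), 'gripper_force': 0.0, 'width': 0.9990718536319138}
```

View pics/top0.png

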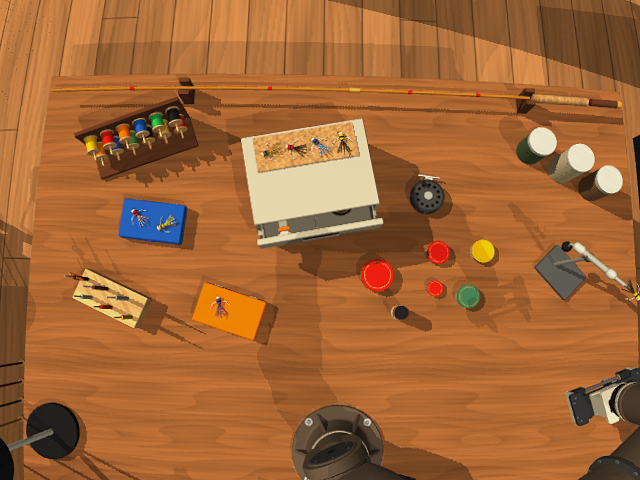

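View pics/side0.png

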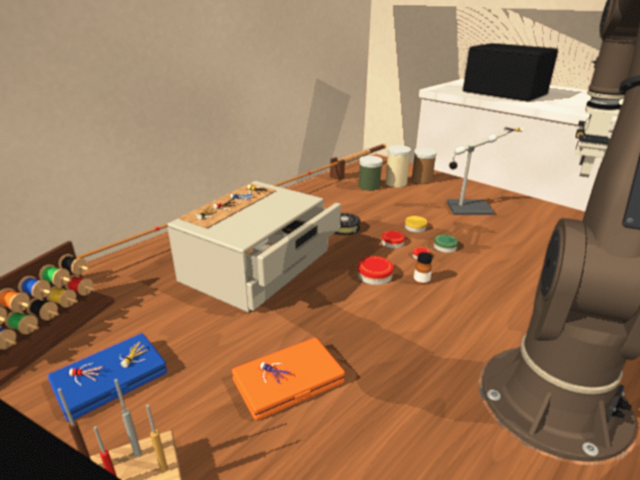

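Both pictures show the bench. The red look-alikes in the top view are the big tin at (377,275), the middle one at (438,252) and the small one at (435,288). I choose the middle one at (438,252) and check it in one crop, along with the drawer.

```bash
cat > h.py <<'E'
import numpy as np, cv2
from scipy.spatial.transform import Rotation as R
from cell import arm
def ray(n,px):
    c=arm.calibration(n)
    u=cv2.undistortPoints(np.array(px,float).reshape(-1,1,2),c["K"],c["dist"]).reshape(-1,2)
    d=np.c_[u[:,0],-u[:,1],-np.ones(len(u))]@R.from_rotvec(c["orientation"]).as_matrix().T
    return np.array(c["xyz"]),d
def w(n,px,z):
    o,d=ray(n,px); return o+d*((z-o[2])/d[:,2])[:,None]
def proj(n,P):
    c=arm.calibration(n); q=(np.array(P,float).reshape(-1,3)-c["xyz"])@R.from_rotvec(c["orientation"]).as_matrix()
    q=q*[1,-1,-1]
    return cv2.projectPoints(q,np.zeros(3),np.zeros(3),c["K"],c["dist"])[0].reshape(-1,2)
def blob(img,mask,seed):
    n,l,s,c=cv2.connectedComponentsWithStats(mask.astype(np.uint8)); k=l[seed[1],seed[0]]
    return c[k],s[k]
E
python3 - <<'E'
from h import *
im=cv2.imread("pics/top0.png")
hsv=cv2.cvtColor(im,cv2.COLOR_BGR2HSV).astype(int)
red=((hsv[:,:,0]<4)|(hsv[:,:,0]>174))&(hsv[:,:,1]>180)&(hsv[:,:,2]>110)
for s in((377,275),(438,252),(435,288)):
    c,st=blob(im,red,s); p=w("top",[c],.022)[0]
    e=w("top",[[st[0],c[1]],[st[0]+st[2],c[1]]],.022); print(s,c,p,"dia",np.linalg.norm(e[1]-e[0]))
cv2.imwrite("pics/crop1.png",cv2.resize(im[110:310,235:500],None,fx=3,fy=3,interpolation=cv2.INTER_CUBIC))
E
```

```text
(377, 275) [377.33333333 274.64052288] [ 0.47718393 -0.10377441  0.022     ] dia 0.06645657442395624
(438, 252) [438.45954693 252.22006472] [ 0.54205979 -0.27564146  0.022     ] dia 0.06558232401004803
(435, 288) [435.32520325 287.37398374] [ 0.44399965 -0.26558388  0.022     ] dia 0.0423495671525721
```

View pics/crop1.png

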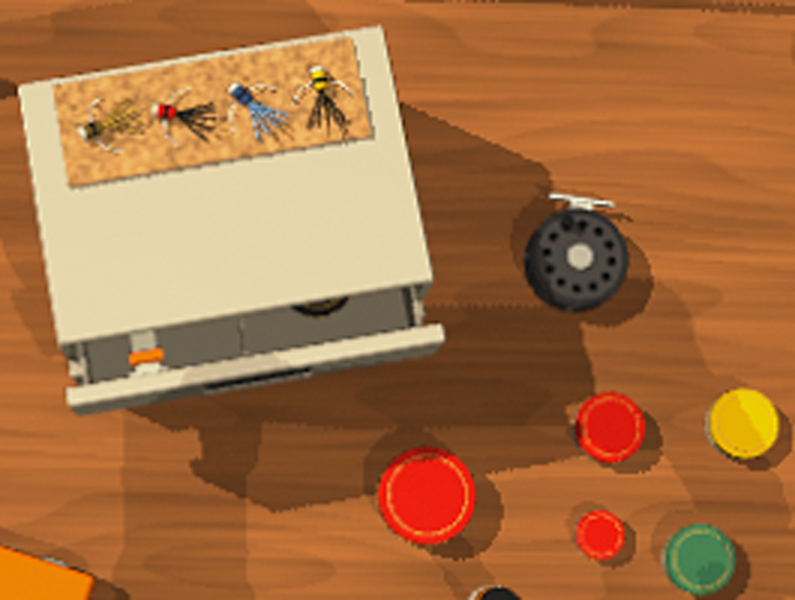

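The crop confirms it: the middle-sized red tin is at crop (611,427). The unit's top corners are at crop (20,87), (382,27), (433,280) and (58,345), the orange pad is at (147,357), and the drawer front's inner edge runs from (67,390) to (443,325). Next I fit the poses.

```bash
cat > fit.py <<'E'
from h import *
from scipy.optimize import least_squares
cr=lambda P:np.array(P,float)/3+[235-.33,110-.33]
px=cr([(20,87),(382,27),(433,280),(58,345)])
U=np.array([(.115,.16),(.115,-.16),(-.115,-.16),(-.115,.16)])
def T(p,P,z): 
    c,s=np.cos(p[2]),np.sin(p[2]); P=np.atleast_2d(P); return np.c_[p[0]+c*P[:,0]-s*P[:,1],p[1]+s*P[:,0]+c*P[:,1],np.full(len(P),z)]
r=least_squares(lambda p:(proj("top",T(p,U,.165))-px).ravel(),[.65,0,.1]); p=r.x
if __name__=="__main__":
    print("unit",p,np.round(r.fun,1))
    c,s=np.cos(p[2]),np.sin(p[2])
    inv=lambda q:(q[:,:2]-p[:2])@np.array([[c,-s],[s,c]])
    print("front edge inner (unit)",inv(w("top",cr([(67,390),(443,325)]),.163)))
    print("pad",inv(w("top",cr([(147,357)]),.1445)), "expect y .09")
    print("side proj of top corners",proj("side",T(p,U,.165)))
    print("red tin by side (lid centre)",w("side",[(393,239)],.022),proj("side",[[.542,-.2756,.022]]))
    print("tool axes now\n",R.from_rotvec(arm.observe()["ee_rot"]).as_matrix())
    for n,P,z in(("pad d=.035",(-.115-.035+.018,.09),.1445),("lid tin at .16",(-.115-.16+.062,-.069),.1),("face d=.16",(-.115-.176,0),.127)): print(n,T(p,P,z))
E
python3 fit.py
```

```text
unit [0.72886927 0.08778378 0.19123941] [-1.  -0.5  0.4 -0.4  0.6  0.5 -0.   0.3]
front edge inner (unit) [[-0.15242774  0.15849102]
 [-0.15226262 -0.15996236]]
pad [[-0.13346989  0.0889901 ]] expect y .09
side proj of top corners [[167.66157161 222.47867416]
 [255.59095933 179.68852658]
 [324.59782293 197.56571534]
 [243.70664285 249.75647231]]
red tin by side (lid centre) [[ 0.53037081 -0.25319911  0.022     ]] [[394.18763585 234.92040601]]
tool axes now
 [[ 9.54827505e-01  2.97160164e-01 -5.21850732e-04]
 [ 2.97160598e-01 -9.54826671e-01  1.26820611e-03]
 [-1.21416662e-04 -1.36599155e-03 -9.99999060e-01]]
pad d=.035 [[0.58216888 0.15105301 0.1445    ]]
lid tin at .16 [[ 0.53286762 -0.02044447  0.1       ]]
face d=.16 [[0.44317437 0.03247171 0.127     ]]
```

```bash
cat > s.py <<'E'
from fit import *
def st():
    o=arm.observe(); c,s=np.cos(p[2]),np.sin(p[2]); q=o["position"]
    u=(q[:2]-p[:2])@np.array([[c,-s],[s,c]])
    m=R.from_rotvec(o["ee_rot"]).as_matrix(); yaw=np.arctan2(m[1,0],m[0,0])-p[2]
    f=o["force"]; fu=np.array([c*f[0]+s*f[1],-s*f[0]+c*f[1],f[2]])
    print("t %.2f unit-xy %s z %.4f yaw_err %.4f tilt %s F_unit %s width %.3f grip %.1f"%(o["clock"],np.round(u,4),q[2],yaw,np.round(m[2,:2],3),np.round(fu,1),o["width"],o["gripper_force"]))
    return u,q,yaw
if __name__=="__main__": st()
E
python3 -m pendant '{"slide":[[0,0,-0.06],[0,0,-0.06],[0.098,-0.122,0],[0.098,-0.122,0],[0.098,-0.122,0],[0.098,-0.122,0],[0.098,-0.122,0],[0.098,-0.122,0],[0.098,-0.122,0],[0.098,-0.122,0]],"dr":[[0,0,0.46],[0,0,0.46],[0,0,0],[0,0,0],[0,0,0],[0,0,0],[0,0,0],[0,0,0],[0,0,0],[0,0,0]],"claw":[0,0,0,0,0,0,0,0,0,0]}' 20; python3 s.py
```

```text
clock: 1.1
position: [0.3613, -0.2627, 0.2627]
ee_rot: [3.127, 0.3, -0.0]
force: [0.8, -1.0, 0.1]
width: 0.179
gripper_force: 0.0
t 1.10 unit-xy [-0.4275 -0.2742] z 0.2627 yaw_err -0.0000 tilt [-0.  0.] F_unit [ 0.6 -1.1  0.1] width 0.179 grip 0.0
```

```bash
python3 -m pendant '{"slide":[[0.098,-0.121,0],[0.098,-0.121,0],[0.098,-0.121,0],[0.098,-0.121,0],[0.098,-0.121,0],[0.098,-0.121,0],[0.098,-0.121,0],[0.098,-0.121,0],[0.098,-0.121,0],[0.05,-0.06,0]],"dr":[[0,0,0],[0,0,0],[0,0,0],[0,0,0],[0,0,0],[0,0,0],[0,0,0],[0,0,0],[0,0,0],[0,0,0]],"claw":[0,0,0,0,0,0,0,0,0,0]}'; python3 -m pendant '{"slide":[[0,0,0],[0,0,0]],"dr":[[0,0,0],[0,0,0]],"claw":[0,0]}' >/dev/null;  python3 s.py
```

```text
clock: 2.1
position: [0.5705, 0.1315, 0.2622]
ee_rot: [-3.125, -0.306, 0.001]
force: [-0.2, -0.3, 0.4]
width: 0.003
gripper_force: 0.0
t 2.30 unit-xy [-0.149   0.0687] z 0.2620 yaw_err 0.0010 tilt [-0.001  0.   ] F_unit [-0.9 -0.5 -0.3] width 0.004 grip 0.0
```

```bash
python3 -m pendant '{"slide":[[0.026,-0.0355,0.05],[0.026,-0.0355,0.05],[0,0,0.1],[0,0,0.08],[0,0,0],[0,0,0]],"dr":[[0,0,0],[0,0,0],[0,0,0],[0,0,0],[0,0,0],[0,0,0]],"claw":[0,0,0,0,0,0]}' >/dev/null;  python3 s.py
python3 - <<'E'
from h import *
im=arm.get_image("side")[:,:,::-1]; t=arm.get_image("top")[:,:,::-1]
a=cv2.resize(im[130:310,180:350],(400,424),interpolation=3); b=cv2.resize(t[150:270,220:340],(400,424),interpolation=3)
cv2.imwrite("pics/gap.png",np.hstack([a,b]))
E
```

```text
t 2.90 unit-xy [-0.1333  0.0901] z 0.1782 yaw_err 0.0000 tilt [-0.001  0.   ] F_unit [ 0.3 -0.8  0.8] width 0.003 grip 0.0
```

View pics/gap.png

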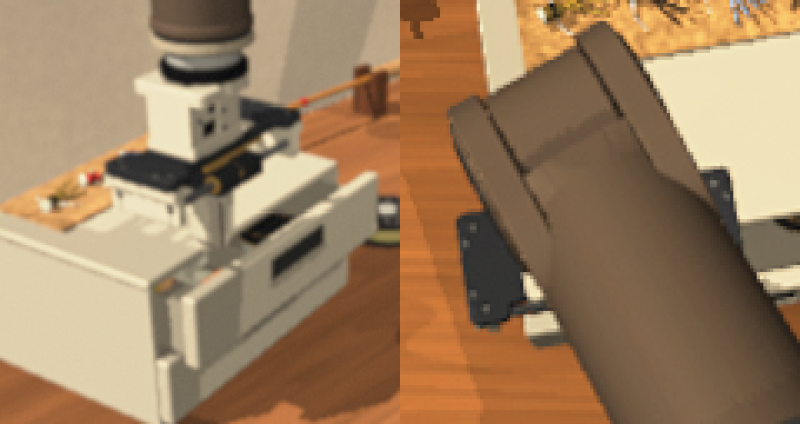

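The closed fingers (left crop, about (215,245)) are right above the gap, near the orange pad. Lowering.

```bash
python3 -m pendant '{"slide":[[0,0,0.035],[0,0,0.035],[0,0,0.033],[0,0,0]],"dr":[[0,0,0],[0,0,0],[0,0,0],[0,0,0]],"claw":[0,0,0,0]}' >/dev/null;  python3 s.py; python3 -m pendant '{"slide":[[0,0,0.01],[0,0,0.01],[0,0,0]],"dr":[[0,0,0],[0,0,0],[0,0,0]],"claw":[0,0,0]}' >/dev/null;  python3 s.py
```

```text
t 3.40 unit-xy [-0.1341  0.0897] z 0.1459 yaw_err 0.0001 tilt [-0.003  0.   ] F_unit [ 0.  -0.3  0.2] width 0.001 grip 0.0
t 3.70 unit-xy [-0.1328  0.09  ] z 0.1421 yaw_err 0.0001 tilt [0. 0.] F_unit [-3.1 -0.   5.6] width 0.007 grip 2.7
```

```bash
python3 -m pendant '{"slide":[[0,0,0.008],[0,0,0.004],[0,0,0]],"dr":[[0,0,0],[0,0,0],[0,0,0]],"claw":[0,0,0]}' >/dev/null;  python3 s.py
```

```text
t 4.00 unit-xy [-0.132   0.0901] z 0.1397 yaw_err -0.0001 tilt [0.003 0.   ] F_unit [-2.2 -0.1 11.8] width 0.008 grip 5.3
```

```bash
python3 -m pendant '{"slide":[[-0.015,0,0.002],[-0.02,0,0],[-0.02,0,0],[-0.02,0,0],[-0.02,0,0],[0,0,0]],"dr":[[0,0,0],[0,0,0],[0,0,0],[0,0,0],[0,0,0],[0,0,0]],"claw":[0,0,0,0,0,0]}' >/dev/null;  python3 s.py
```

```text
t 4.60 unit-xy [-0.1601  0.0901] z 0.1394 yaw_err -0.0000 tilt [ 0.004 -0.   ] F_unit [-1.1 -0.3  9.2] width 0.003 grip 5.3
```

```bash
python3 -m pendant '{"slide":[[-0.02,0,0],[-0.02,0,-0.01],[-0.04,0,-0.02],[-0.05,0,0],[-0.05,0,0],[-0.05,0,0],[-0.04,0,0],[-0.03,0,0],[-0.025,0,0],[0,0,0]],"dr":[[0,0,0],[0,0,0],[0,0,0],[0,0,0],[0,0,0],[0,0,0],[0,0,0],[0,0,0],[0,0,0],[0,0,0]],"claw":[0,0,0,0,0,0,0,0,0,0]}' >/dev/null;  python3 s.py
```

```text
t 5.60 unit-xy [-0.2606  0.0898] z 0.1464 yaw_err 0.0003 tilt [-0.002  0.001] F_unit [-0.4 -0.1 -0.1] width 0.003 grip 0.0
```

```bash
python3 -m pendant '{"slide":[[0.015,0,-0.05],[0,0,-0.12],[0,0,-0.12],[0,0.15,0],[0,0.15,0],[0,0.15,0],[0,0.15,0],[0,0.15,0],[0,0.15,0],[0,0.15,0]],"dr":[[0,0,0],[0,0,0],[0,0,0],[0,0,0],[0,0,0],[0,0,0],[0,0,0],[0,0,0],[0,0,0],[0,0,0]],"claw":[0,0,0,0,0.5,1,1,1,1,1]}' >/dev/null;  python3 -m pendant '{"slide":[[0.008,0.15,0],[0,0.15,0],[0,0,0],[0,0,0]],"dr":[[0,0,0],[0,0,0],[0,0,0],[0,0,0]],"claw":[1,1,1,1]}' >/dev/null; python3 s.py
python3 - <<'E'
from h import *
t=arm.get_image("top")[:,:,::-1]; cv2.imwrite("pics/top2.png",t); cv2.imwrite("pics/side2.png",arm.get_image("side")[:,:,::-1])
cv2.imwrite("pics/open.png",cv2.resize(t[130:310,235:500],None,fx=3,fy=3,interpolation=3))
E
```

```text
t 7.00 unit-xy [-0.2529 -0.3157] z 0.2324 yaw_err -0.0023 tilt [-0.002 -0.002] F_unit [ 0.2  1.1 -0. ] width 0.827 grip 0.0
```

View pics/open.png

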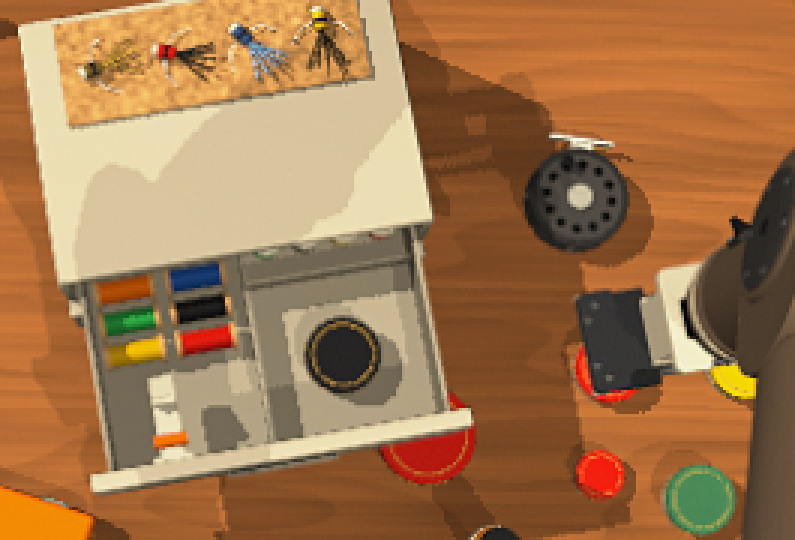

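The drawer is open, with its front edge running from (90,480) to (470,412) in the crop. The black tin lies in the bay, its lid centred at about (344,354).

Run:
```python
from s import *
c,s=np.cos(p[2]),np.sin(p[2]); inv=lambda q:(q[:,:2]-p[:2])@np.array([[c,-s],[s,c]])
cc=lambda P:np.array(P,float)/3+[235-.33,130-.33]
im=cv2.imread("pics/top2.png"); h=cv2.cvtColor(im,cv2.COLOR_BGR2HSV)
print("front",inv(w("top",cc([(90,477),(470,411)]),.163)))
print("black manual",inv(w("top",cc([(344,353.5)]),.117)))
m=np.zeros(im.shape[:2],np.uint8); 
dark=(im.max(2)<62); k,st=blob(im,dark,(349,247)); print("dark blob",k,st,inv(w("top",[k],.117)))
print("red",inv(np.array([[.54206,-.27564,0]])))
st_=st
import s as S; S.st()
```

```text
front [[-0.27567667  0.15934705]
 [-0.27668085 -0.1587102 ]]
black manual [[-0.20639948 -0.06872552]]
dark blob [348.946875 248.959375] [337 239  25  22 320] [[-0.20994089 -0.06704581]]
red [[-0.25248171 -0.32129042]]
t 7.10 unit-xy [-0.2519 -0.3134] z 0.2331 yaw_err 0.0015 tilt [-0.001 -0.002] F_unit [-0.3  0.6 -0.9] width 0.916 grip 0.0
```

```bash
python3 -m pendant '{"slide":[[-0.002,0.026,0.1],[0,0,0.15],[0,0,0.15],[0,0,0.14],[0,0,0.08],[0,0,0],[0,0,0]],"dr":[[0,0,0],[0,0,0],[0,0,0],[0,0,0],[0,0,0],[0,0,0],[0,0,0]],"claw":[1,1,1,1,1,1,1]}' >/dev/null; python3 s.py
python3 - <<'E'
from s import *
im=cv2.resize(cv2.imread("pics/top2.png")[200:300,300:400],None,fx=8,fy=8,interpolation=3)
h=cv2.cvtColor(im,cv2.COLOR_BGR2HSV).astype(int)
m=((h[:,:,0]>12)&(h[:,:,0]<30)&(h[:,:,1]>110)&(h[:,:,2]>60)).astype(np.uint8)
roi=np.zeros_like(m); cv2.circle(roi,(int((349.3-300)*8),int((247.5-200)*8)),115,1,-1); m&=roi
pts=np.argwhere(m)[:,::-1].astype(np.float32); e=cv2.fitEllipse(cv2.convexHull(pts)); e2=cv2.fitEllipse(pts)
c,s=np.cos(p[2]),np.sin(p[2]); inv=lambda q:(q[:,:2]-p[:2])@np.array([[c,-s],[s,c]])
for k in(e,e2):
    q=np.array(k[0])/8+[300-.44,200-.44]; print(len(pts),k,q,inv(w("top",[q],.117)))
E
```

```text
t 7.80 unit-xy [-0.2519 -0.3217] z 0.0484 yaw_err 0.0018 tilt [ 0. -0.] F_unit [-0.4 -0.  -0. ] width 0.997 grip 0.0
8704 ((390.6431884765625, 391.93414306640625), (198.6866912841797, 206.2887725830078), 102.35896301269531) [348.39039856 248.55176788] [[-0.20865256 -0.0658233 ]]
8704 ((394.61419677734375, 385.36053466796875), (165.1864013671875, 172.35939025878906), 100.30013275146484) [348.8867746  247.73006683] [[-0.20677734 -0.06747387]]
```

```bash
python3 -m pendant '{"slide":[[0,0,0.08],[0,0,0.045],[0,0,0.018],[0,0,0],[0,0,0],[0,0,0],[0,0,0],[0,0,0]],"dr":[[0,0,0],[0,0,0],[0,0,0],[0,0,0],[0,0,0],[0,0,0],[0,0,0],[0,0,0]],"claw":[1,1,1,1,0.6,0.6,0.6,0.6]}' 15 >/dev/null; python3 s.py; python3 -m pendant '{"slide":[[0,0,0],[0,0,0],[0,0,0],[0,0,0]],"dr":[[0,0,0],[0,0,0],[0,0,0],[0,0,0]],"claw":[0.5,0.5,0.5,0.5]}' >/dev/null; python3 s.py
```

```text
t 8.60 unit-xy [-0.2524 -0.3229] z 0.0052 yaw_err 0.0001 tilt [0.001 0.   ] F_unit [ 0.1 -0.4  3.1] width 0.712 grip 15.0
t 9.00 unit-xy [-0.2524 -0.3229] z 0.0052 yaw_err 0.0000 tilt [0. 0.] F_unit [-0.2  1.1  6.1] width 0.717 grip 15.0
```

```bash
python3 -m pendant '{"slide":[[0,0,-0.05],[0,0,-0.15],[0,0,-0.15],[0,0,-0.15],[0,0,-0.15],[0.03,-0.12,0],[0.03,-0.12,0],[0.03,-0.12,0],[0,0,0],[0,0,0]],"dr":[[0,0,0],[0,0,0],[0,0,0],[0,0,0],[0,0,0],[0,0,0],[0,0,0],[0,0,0],[0,0,0],[0,0,0]],"claw":[0.5,0.5,0.5,0.5,0.5,0.5,0.5,0.5,0.5,0.5]}' >/dev/null; python3 s.py
python3 - <<'E'
from h import *
t=arm.get_image("top")[:,:,::-1]; cv2.imwrite("pics/top3.png",t); s=arm.get_image("side")[:,:,::-1]; cv2.imwrite("pics/side3.png",s)
a=cv2.resize(s[120:270,230:430],(400,300),interpolation=3); b=cv2.resize(t[180:300,320:480],(400,300),interpolation=3)
a2=cv2.resize(s[170:245,250:350],(800,600),interpolation=3)
cv2.imwrite("pics/hold.png",np.hstack([a,b]))
E
```

```text
t 10.00 unit-xy [-0.2255 -0.2139] z 0.2005 yaw_err 0.0024 tilt [0. 0.] F_unit [-1.6 -0.2 -1.2] width 0.714 grip 15.0
```

View pics/hold.png

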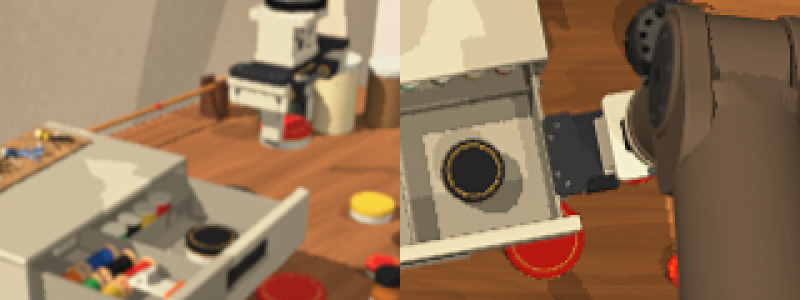

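The red tin is held between the fingers (left crop, about (295,130)) and the black tin is clear in the bay. I'll overlay the predicted lid outlines to check both centres.

Run:
```python
from s import *
a=np.linspace(0,2*np.pi,60)
def ring(u,z,r=.033): return T(p,np.c_[u[0]+r*np.cos(a),u[1]+r*np.sin(a)],z)
def crop(n,f,x,y,W,H,k,rings):
    im=cv2.resize(cv2.imread(f)[y:y+H,x:x+W],None,fx=k,fy=k,interpolation=3)
    for P,col in rings:
        q=(proj(n,P)-[x,y]+.5)*k-.5
        cv2.polylines(im,[np.round(q).astype(np.int32)],True,col,1)
    return im
B=(-.2075,-.068); u=(-.2255,-.2139)
g=(0,255,0);m=(255,0,255)
zb=.2005-.0052
A=crop("side","pics/side3.png",310,220,50,40,8,[(ring(B,.117),g)])
C=crop("side","pics/side3.png",350,165,50,40,8,[(ring(u,zb+.022),g),(ring(u,zb),m)])
D=crop("top","pics/top3.png",325,228,50,40,8,[(ring(B,.117),g)])
cv2.imwrite("pics/ov.png",np.vstack([np.hstack([A,C]),np.hstack([D,D*0])])[:600,:800])
```

```text
(no output)
```

View pics/ov.png

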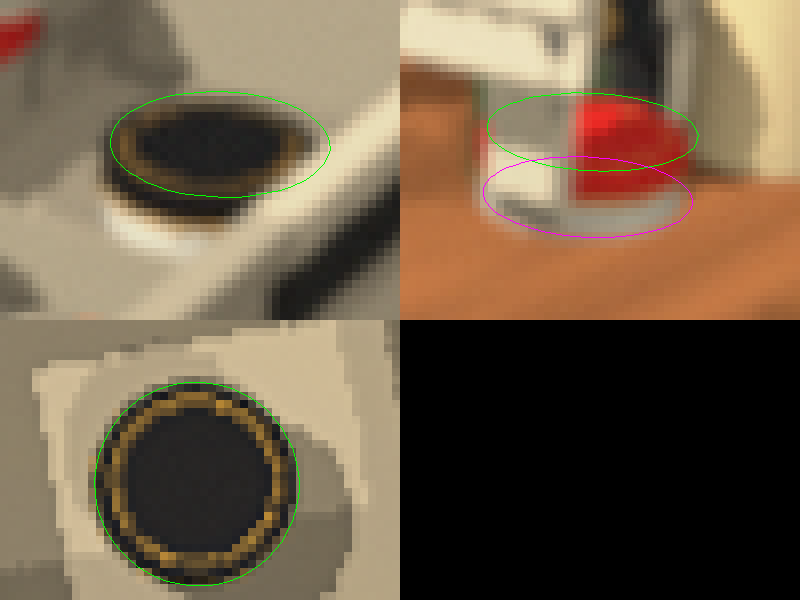

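The top-view outline fits the black tin within a pixel. The side view suggests about 1 to 2 mm of offset towards +x/+y, so I use (-0.2068, -0.0675).

```bash
python3 -m pendant '{"slide":[[0.0125,-0.0976,0],[0.0125,-0.0976,0],[0.0125,-0.0976,0],[0.0125,-0.0976,0],[0.0125,-0.0976,0],[0,0,0],[0,0,0],[0,0,0]],"dr":[[0,0,0],[0,0,0],[0,0,0],[0,0,0],[0,0,0],[0,0,0],[0,0,0],[0,0,0]],"claw":[0.5,0.5,0.5,0.5,0.5,0.5,0.5,0.5]}' >/dev/null; python3 s.py
```

```text
t 10.90 unit-xy [-0.2072 -0.0704] z 0.1996 yaw_err -0.0025 tilt [-0.     0.001] F_unit [-1.1 -0.5 -1.6] width 0.713 grip 15.0
```

```bash
python3 -m pendant '{"slide":[[0.001,-0.01,0.08],[0,0,0.08],[0,0,0.06],[0,0,0.02],[0,0,0],[0,0,0]],"dr":[[0,0,0],[0,0,0],[0,0,0],[0,0,0],[0,0,0],[0,0,0]],"claw":[0.5,0.5,0.5,0.5,0.5,0.5]}' >/dev/null; python3 s.py
```

```text
t 11.50 unit-xy [-0.2061 -0.0661] z 0.1285 yaw_err -0.0010 tilt [0.001 0.   ] F_unit [-0.3  0.  -0.3] width 0.715 grip 15.0
```

```bash
python3 -m pendant '{"slide":[[-0.002,0.004,0.01],[0,0,0.007],[0,0,0]],"dr":[[0,0,0],[0,0,0],[0,0,0]],"claw":[0.5,0.5,0.5]}' >/dev/null; python3 s.py;python3 -m pendant '{"slide":[[0,0,0.004],[0,0,0],[0,0,0]],"dr":[[0,0,0],[0,0,0],[0,0,0]],"claw":[0.5,0.5,0.5]}' >/dev/null; python3 s.py
```

```text
t 11.80 unit-xy [-0.2073 -0.0667] z 0.1227 yaw_err -0.0000 tilt [0. 0.] F_unit [ 0.2  0.3 -1.6] width 0.716 grip 15.0
t 12.10 unit-xy [-0.2066 -0.0666] z 0.1221 yaw_err 0.0001 tilt [0.001 0.   ] F_unit [-1.2 -0.7  5.4] width 0.714 grip 15.0
```

Contact at the expected height. Release and lift.

```bash
python3 -m pendant '{"slide":[[0,0,0],[0,0,0],[0,0,0],[0,0,0],[0,0,-0.03],[0,0,-0.08],[0,0,-0.12],[0,0,-0.1],[0,0,0],[0,0,0]],"dr":[[0,0,0],[0,0,0],[0,0,0],[0,0,0],[0,0,0],[0,0,0],[0,0,0],[0,0,0],[0,0,0],[0,0,0]],"claw":[0.74,0.78,0.88,0.88,0.88,0.88,0.88,0.88,0.88,0.88]}' >/dev/null; python3 s.py; python3 -m pendant '{"slide":[[-0.12,0,0],[-0.16,0,0],[-0.16,0,0],[-0.16,0,0],[0,0,0],[0,0,0]],"dr":[[0,0,0],[0,0,0],[0,0,0],[0,0,0],[0,0,0],[0,0,0]],"claw":[0,0,0,0,0,0]}' >/dev/null; python3 s.py
python3 - <<'E'
from h import *
t=arm.get_image("top")[:,:,::-1]; cv2.imwrite("pics/top4.png",t); s=arm.get_image("side")[:,:,::-1]; cv2.imwrite("pics/side4.png",s)
a=cv2.resize(s[180:280,240:370],(400,308),interpolation=3); b=cv2.resize(t[190:310,260:416],(400,308),interpolation=3)
cv2.imwrite("pics/stack.png",np.hstack([a,b]))
E
```

```text
t 13.10 unit-xy [-0.2069 -0.0667] z 0.2214 yaw_err -0.0000 tilt [0.002 0.001] F_unit [-0.   0.  -0.9] width 0.878 grip 0.0
t 13.70 unit-xy [-0.3885 -0.0668] z 0.2201 yaw_err -0.0010 tilt [-0.001  0.   ] F_unit [0.3 0.1 0.5] width 0.410 grip 0.0
```

View pics/stack.png

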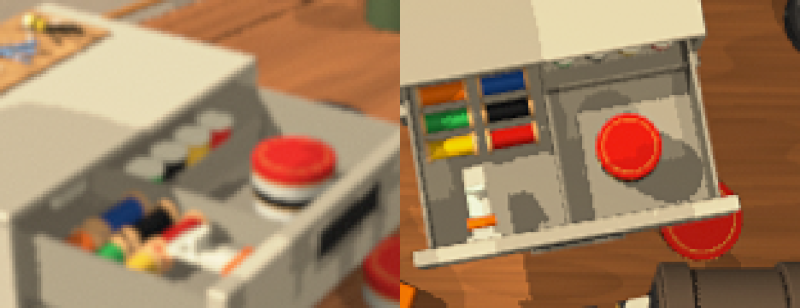

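The red tin sits squarely on the black one: in the side crop its lid is at (293,160) above the black lid at (293,200), and in the top crop it is at (629,147). Now to the face of the drawer.

```bash
python3 -m pendant '{"slide":[[0,-0.075,0.11],[0,-0.075,0.11],[0,-0.073,0.11],[0.08,0,0],[0.08,0,0],[0.05,0,0],[0.02,0,0],[0,0,0]],"dr":[[0,0,0],[0,0,0],[0,0,0],[0,0,0],[0,0,0],[0,0,0],[0,0,0],[0,0,0]],"claw":[0,0,0,0,0,0,0,0]}' >/dev/null; python3 s.py
```

```text
t 14.60 unit-xy [-0.3174  0.0008] z 0.1209 yaw_err 0.0007 tilt [-0.001 -0.001] F_unit [-0.4  0.4  0.2] width 0.005 grip 0.0
```

```bash
python3 -m pendant '{"slide":[[0.01,0,0],[0.01,0,0],[0.012,0,0],[0.015,0,0],[0.02,0,0],[0.02,0,0],[0.02,0,0],[0.02,0,0],[0.02,0,0],[0.02,0,0]],"dr":[[0,0,0],[0,0,0],[0,0,0],[0,0,0],[0,0,0],[0,0,0],[0,0,0],[0,0,0],[0,0,0],[0,0,0]],"claw":[0,0,0,0,0,0,0,0,0,0]}' >/dev/null; python3 s.py;  python3 -m pendant '{"slide":[[0.022,0,0],[0.022,0,0],[0.022,0,0],[0.022,0,0],[0.022,0,0],[0.022,0,0],[0.022,0,0],[0.022,0,0],[0.022,0,0],[0.015,0,0]],"dr":[[0,0,0],[0,0,0],[0,0,0],[0,0,0],[0,0,0],[0,0,0],[0,0,0],[0,0,0],[0,0,0],[0,0,0]],"claw":[0,0,0,0,0,0,0,0,0,0]}' >/dev/null; python3 s.py
```

```text
t 15.60 unit-xy [-2.677e-01  2.000e-04] z 0.1213 yaw_err -0.0000 tilt [-0.  0.] F_unit [-3.  -1.2  1.3] width 0.007 grip 1.4
t 16.60 unit-xy [-0.2035  0.0003] z 0.1214 yaw_err 0.0000 tilt [ 0. -0.] F_unit [-2.6 -1.8  0.8] width 0.005 grip 1.4
```

```bash
python3 -m pendant '{"slide":[[0.02,0,0],[0.02,0,0],[0.02,0,0],[0.02,0,0],[0.02,0,0],[0.02,0,0],[0.02,0,0],[0.02,0,0],[0.015,0,0],[0.01,0,0]],"dr":[[0,0,0],[0,0,0],[0,0,0],[0,0,0],[0,0,0],[0,0,0],[0,0,0],[0,0,0],[0,0,0],[0,0,0]],"claw":[0,0,0,0,0,0,0,0,0,0]}' >/dev/null; python3 s.py;  python3 -m pendant '{"slide":[[0.01,0,0],[0.01,0,0],[0.005,0,0],[0,0,0]],"dr":[[0,0,0],[0,0,0],[0,0,0],[0,0,0]],"claw":[0,0,0,0]}' >/dev/null; python3 s.py
```

```text
t 17.60 unit-xy [-0.1482  0.0004] z 0.1214 yaw_err 0.0001 tilt [ 0. -0.] F_unit [-3.2  1.   0.4] width 0.004 grip 1.3
t 18.00 unit-xy [-0.1407  0.0004] z 0.1215 yaw_err 0.0000 tilt [ 0.001 -0.   ] F_unit [-0.3 -0.4 -0.4] width 0.006 grip 0.3
```

```bash
for i in 1 2; do python3 -m pendant '{"slide":[[0.005,0,0],[0,0,0],[0,0,0]],"dr":[[0,0,0],[0,0,0],[0,0,0]],"claw":[0,0,0]}' >/dev/null; python3 s.py; done
```

```text
t 18.30 unit-xy [-0.1395  0.0004] z 0.1215 yaw_err 0.0002 tilt [ 0. -0.] F_unit [-1.4  0.1 -0. ] width 0.010 grip 0.5
t 18.60 unit-xy [-0.1393  0.0004] z 0.1214 yaw_err 0.0002 tilt [-0.002  0.   ] F_unit [-5.9  0.1  3.5] width 0.002 grip 3.1
```

```bash
python3 -m pendant '{"slide":[[0.007,0,0],[0.007,0,0],[0,0,0]],"dr":[[0,0,0],[0,0,0],[0,0,0]],"claw":[0,0,0]}' >/dev/null; python3 s.py; python3 -m pendant '{"slide":[[-0.04,0,0],[-0.1,0,0],[-0.1,0,0],[-0.1,0,0],[-0.1,0,-0.1],[-0.05,0,-0.15],[0,0.1,-0.15],[0,0.15,0],[0,0.15,0],[0,0.15,0]],"dr":[[0,0,0],[0,0,0],[0,0,0],[0,0,0],[0,0,0],[0,0,0],[0,0,0],[0,0,0],[0,0,0],[0,0,0]],"claw":[0,0,0,0,0,0,0,0,0,0]}' >/dev/null; python3 -m pendant '{"slide":[[0,0.15,0],[0,0.15,0],[0,0,0],[0,0,0]],"dr":[[0,0,0],[0,0,0],[0,0,0],[0,0,0]],"claw":[0,0,0,0]}' >/dev/null;python3 s.py
python3 - <<'E'
from h import *
t=arm.get_image("top")[:,:,::-1]; s=arm.get_image("side")[:,:,::-1]
a=cv2.resize(s[150:330,150:450],(400,240),interpolation=3); b=cv2.resize(t[100:340,100:500],(400,240),interpolation=3)
cv2.imwrite("pics/fin.png",np.hstack([a,b]))
E
```

```text
t 18.90 unit-xy [-0.1395  0.0003] z 0.1209 yaw_err 0.0003 tilt [-0.01   0.001] F_unit [-23.7   0.7  15.2] width 0.005 grip 11.9
t 20.30 unit-xy [-0.2809 -0.2534] z 0.2379 yaw_err -0.0022 tilt [ 0.001 -0.   ] F_unit [ 0.8  0.4 -0.1] width 0.007 grip 0.0
```

View pics/fin.png

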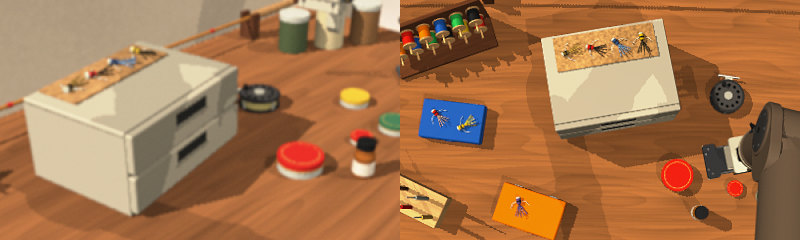

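The picture shows the drawer flush and shut (left crop, front edge from (128,175) to (237,75)), and the bystanders are where they were. Handing in.

```bash
python3 -c "
from cell import arm; print(arm.sign_off())"
```

```text
the job is handed in; nothing more can be done
None
```

The red tin is stacked on the black tin and the drawer is pushed fully shut against its stop, handed in at about 20 s; I could not see the hook behind its catch with the drawer closed.

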